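# Bolt the template into its forming jig

## Robot

A 6-joint arm with a two-finger parallel gripper is mounted at the origin on the work surface. World frame = base frame: x ahead of the robot, y to its left, z up, the work surface at z = 0. Lengths are in m, angles in rad, forces in N, time in s.
With the tool pointing down it reaches from about 0.35 to 0.975 m from the base axis. Payload 4.9 kg.
Tool frame: the origin (TCP) lies at the centre of the arm's flange, where the gripper is bolted on; the fingertips stand 173 mm ahead of it and the grasp point (between the pads) lies 155 mm ahead of it (ctrl.finger_overhang is the distance from the TCP to the fingertips, in m); z points along the fingers, y is the direction in which the jaws open and shut (so a half turn about z gives the same grasp; the last joint's range is limited). The gripper opens to 85 mm and grips with 20 to 120 N. Pads are 22 mm wide; open, the fingers measure 114 mm over their backs; the gripper's body (76 mm by 85 mm) begins 54 mm behind the grasp point. The pads swing forward as they close: fully open they stand 13 mm farther back than shut.
Start: joints at [-1.426, 0.053, 1.613, -0, 1.476, -0.119], TCP at [0.163, -0.603, 0.405] pointing down, gripper open.
Joint ranges: [-3.01, 3.01], [-1.01, 2.22], [0.06, 2.58], [-1.02, 4.17], [0.09, 2.62], [-3.14, 3.14]. Speed limits (rad/s): [2.57, 2.57, 3.14, 3.14, 3.14, 3.14].

## Interface

Orientations are given as a rotation vector (axis times angle).
In Python, from station import ctrl, eyes, spotter gives the robot as it stands.
- The arm moves only by the shell command python3 -m crank 'ROWS' [FORCE]. ROWS is JSON, a list of rows, each a list of 7 numbers: the turn, a rotation vector about the tool's x, y, z in rad, then the shift along the tool's x, y, z in mm, then the closure, from -1 (fully open) to 1 (shut). A call has 1 to 8 rows; each row shifts and turns the pose as measured when the row begins, along the tool's axes as they then stand; what a row does not reach is not made up. A row lasts 1/12 s, in which the tool goes at most 41.7 mm and 7.16 degrees, less where a joint would pass 70% of its speed; a pose out of reach is approached as far as the arm can. A call is refused whole if a number of a shift passes 41.7 or a number of a turn 0.125, either way. A call with a gripper value outside its range is refused whole. The fingers move at their own pace and stop on an object; FORCE is the grip in N (left out, the last holds). Time passes only in rows, so rows that do not move let the fingers close. It gives the time, the measured TCP pose, the force and the opening at its end, in the units of the state.
- ctrl.get_obs(): the state, without advancing time (a new reading comes with each control period).
- eyes.get_image(name): name is "scene" or "top"; returns a dict with "image" (384x512x3 uint8, red, green, blue), "vertical_fov" (degrees; the focal length in pixels is half the picture's height over the tangent of half this angle, whatever the lens; pixels are square), "cx", "cy" (the principal point, pixels), "rvec" (rotation vector, rad) and "tvec" (3), from world to camera coordinates, as OpenCV has them. Camera axes: x right, y down, z forward; pixel columns grow to the right and rows downward; lengths in m; the calibration is good to about 2 mm. A picture is of the moment at which its call begins. There is no depth.
- ctrl.finish_job(): hands the job in, once; it reports no verdict.
Trained networks look in a picture, given as the dict that the camera call returned (one of the last four; its "shot" number tells which), for a name from the list of things; names that differ only in an ending like _2 or _b are one class to them, and where a whole thing is asked for, a point or a joint stands for the part that bears it (a point fixed in the world has none). Each returns a list of dicts, best first, with "confidence" (0 to 1); they miss things now and then, are a little off and sometimes report something else, mostly with a low value. They report only what shows in the picture. A call takes as long as a camera call.
- spotter.look_for(query, picture): "centre" ([x, y, z] in m, in world coordinates, good to about 4 mm: the middle of the surface that is visible of it).
- spotter.outline_of(query, picture): "region" (384x512 bool, what is visible of it).
- spotter.mark_of(query, picture): "centre" ([x, y, z] in m, in world coordinates, good to about 4 mm: a listed point, or the origin of a listed thing).
The state is a dict: "t": time; "q": joint angles; "dq": joint speeds; "effort": joint torques, N m; "tool_pos": TCP position; "tool_rot": TCP orientation; "contact_force": force on the tool from outside, world axes, zero at the start; "wrist_torque": the same for the moment, N m; "opening": finger opening in m.
Only numpy, scipy, OpenCV 4.12 (cv2) and the standard library are available. Lean on these libraries where they do the work, as an engineer would, in place of code of your own. Each camera call takes 0.05 s, during which the arm holds its last target.

## Task

Two identical bolt jigs are screwed to the sheet-metal bench: one has a plywood template lying in its nest, the other is empty. Lock the template in by sliding that jig's steel bolt fully home, across the template and into its keeper, and let go. Leave the template in its nest, and leave the bolt of the empty jig as it is.

Things in the scene. Friction and masses are not known exactly. Their poses are not given: they have to be found in the camera images.
- bolt_handle (a point): Handle of the bolt to slide, on the jig with the template: an upright steel pin, 16 mm in diameter, its top 115 mm above the bench, bare down to 55 mm (all else of the jig is lower). This point: on the pin's axis, 95 mm above the bench. Its x axis is level and points along the track towards the template and keeper; z is up. Pin and bolt are one piece that only slides along x.
- bolt (a joint): Travel of that bolt in m: 0 drawn back, 0.100 fully home (end stop). Starts at 0 to 0.015, stays where left, needs about 3 N to slide. The handle moves equally far along x. The jig is fixed: grey plate 300 x 140 x 12 mm, long along x, with a dark steel track 36 mm wide, then the nest, then the keeper, a dark steel staple 26 mm long, 36 mm wide and 55 mm high.
- template_center (a point): Centre of the template in the nest: a loose plywood block, 60 mm along the bolt, 120 mm across and 15 mm thick, 3 to 4 mm of play on each side, underside 12 mm above the bench. It lies 175 mm along x from the handle of a fully drawn bolt, which slides across 6 mm above it. The larger plywood board loose on the bench is not part of the job.
- spare_bolt (a joint): Travel of the bolt of the other jig, the same in every way but with an empty nest: 0 drawn back, 0.100 home. It starts between 0 and 0.015 and is to stay drawn back.

How it is judged:
By the outcome, as a careful person would: the job done as asked, in the order asked, and still so for the second after the job is handed in, with the robot touching nothing.
It also fails if it takes over 27 s, if anything falls off the work surface, if the arm or the gripper's body presses on something with over 40 N, if the wrist force passes 120 N, or if a joint passes its speed limit or range.

## Working session

There is one attempt and no reset: what is moved stays moved. The work goes in short steps, Python scripts to look and compute and a shell command to move; the robot and the scene stay as the last step left them, time stands still between calls to the robot, and variables do not carry over. Pictures are saved under pics/ and viewed, and the job is handed in when it is done.

```bash
ls; mkdir -p pics; cat > h.py <<'E'
import numpy as np, cv2
from station import ctrl, eyes, spotter
def proj(p,pts):
    f=192/np.tan(np.radians(p["vertical_fov"])/2)
    K=np.array([[f,0,p["cx"]],[0,f,p["cy"]],[0,0,1.]])
    return cv2.projectPoints(np.array(pts,float).reshape(-1,3),np.array(p["rvec"],float),np.array(p["tvec"],float),K,None)[0].reshape(-1,2)
def ray(p,uv):
    f=192/np.tan(np.radians(p["vertical_fov"])/2)
    R=cv2.Rodrigues(np.array(p["rvec"],float))[0]; t=np.array(p["tvec"],float)
    d=R.T@np.array([(uv[0]-p["cx"])/f,(uv[1]-p["cy"])/f,1.]); return -R.T@t,d/np.linalg.norm(d)
def atz(p,uv,z):
    c,d=ray(p,uv); return c+d*(z-c[2])/d[2]
def tri(r):
    A=sum(np.eye(3)-np.outer(d,d) for c,d in r); b=sum((np.eye(3)-np.outer(d,d))@c for c,d in r); return np.linalg.solve(A,b)
def save(p,n): cv2.imwrite("pics/"+n+".png",cv2.cvtColor(p["image"],cv2.COLOR_RGB2BGR))
E
python3 - <<'E'
from h import *
np.set_printoptions(precision=4,suppress=True)
for n in("scene","top"):
    p=eyes.get_image(n); save(p,n+"1"); print(n,{k:v for k,v in p.items() if k!="image"})
    for q in("bolt_handle","template_center"):
        for d in spotter.mark_of(q,p): print(n,q,"mark",np.array(d["centre"]),d["confidence"],proj(p,d["centre"]))
        for d in spotter.look_for(q,p): print(n,q,"look",np.array(d["centre"]),d["confidence"],proj(p,d["centre"]))
o=ctrl.get_obs(); print(o)
E
```

```text
pics
scene {'vertical_fov': 54.74158237643822, 'cx': 252.07519580973732, 'cy': 195.22433538683237, 'rvec': array([ 0.7257,  2.7127, -0.933 ]), 'tvec': array([ 0.4522, -0.1351,  1.195 ]), 'shot': 1}
scene bolt_handle mark [ 0.4952 -0.2824  0.0919] 0.73 [[213.2454 131.1596]]
scene bolt_handle look [ 0.5041 -0.2678  0.0453] 0.81 [[213.8235 146.3653]]
scene template_center mark [ 0.6216 -0.1681  0.0218] 0.73 [[193.3067 187.6453]]
top {'vertical_fov': 45.664418844055845, 'cx': 258.3689203927494, 'cy': 193.54045212905453, 'rvec': array([ 2.2254, -2.1614,  0.0544]), 'tvec': array([-0.0171,  0.5195,  0.9762]), 'shot': 2}
top bolt_handle mark [ 0.4938 -0.2793  0.0941] 0.68 [[397.2986 208.5112]]
top bolt_handle look [ 0.523  -0.2508  0.0446] 0.78 [[376.7866 194.6774]]
top template_center mark [ 0.6193 -0.1674  0.0207] 0.84 [[336.1002 149.6992]]
top template_center look [ 0.6189 -0.1648  0.0263] 0.59 [[335.3263 149.4632]]
{'t': 0.5, 'q': array([-1.426 ,  0.0527,  1.6129, -0.    ,  1.476 , -0.119 ]), 'dq': array([-0.0009, -0.0004,  0.0008,  0.0004, -0.0021, -0.0005]), 'effort': array([ -0.0002, -39.3217, -37.0024,  -0.0001,   0.0014,  -0.    ]), 'tool_pos': array([ 0.1629, -0.6034,  0.4047]), 'tool_rot': array([-3.1143, -0.4132,  0.0001]), 'contact_force': array([-0.3049, -0.1678,  0.4278]), 'wrist_torque': array([0.029 , 0.0023, 0.0128]), 'opening': 0.08545874934812484}
```

View pics/scene1.png

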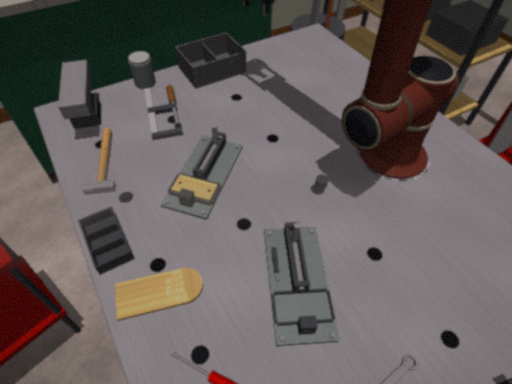

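View pics/top1.png

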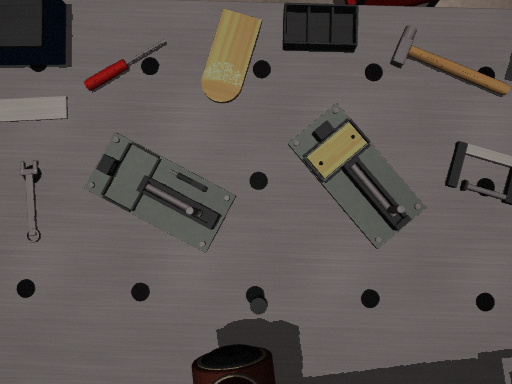

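The two views agree. The jig holding the template is at (200,175) in scene and (355,175) in top, with its handle near (214,132) and (398,210). The empty jig is at (300,285) and (160,195). I'll zoom in to triangulate the pin.

```bash
python3 - <<'E'
import cv2,numpy as np
a=cv2.imread("pics/scene1.png")[115:220,155:255]; b=cv2.imread("pics/top1.png")[95:255,280:435]
a=cv2.resize(a,(400,420),interpolation=cv2.INTER_CUBIC); b=cv2.resize(b,(400,413),interpolation=cv2.INTER_CUBIC)
o=np.zeros((420,800,3),np.uint8); o[:,:400]=a; o[:413,400:]=b
cv2.imwrite("pics/zoom1.png",cv2.convertScaleAbs(o,alpha=1.8,beta=20))
E
```

```text
(no output)
```

View pics/zoom1.png

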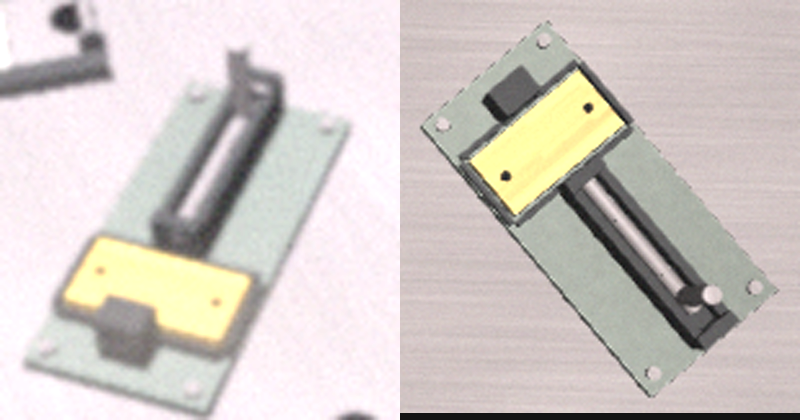

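In the zoom, the pin top is at (238,52) on the left and (712,295) on the right. The four plate screws are clear in both views. I'll triangulate the pin top and take the axis from the screws and the template.

```bash
cat > m.py <<'E'
from h import *
np.set_printoptions(precision=4,suppress=True)
s=eyes.get_image("scene"); t=eyes.get_image("top")
Z=lambda x,y:((x-400)/400*155+280-.25,y/413*160+95-.25)
S=lambda x,y:(x/4+155-.25,y/4+115-.25)
top=tri([ray(s,S(238,53)),ray(t,Z(712,295))]); print("pin top",top, "top@.115",atz(t,Z(712,295),.115),"scene@.115",atz(s,S(238,53),.115))
sc=[(544,41),(443,124),(755,288),(653,372)]; ss=[(46,346),(193,388),(197,92),(328,124)]
T=np.array([atz(t,Z(*q),.014) for q in sc]); C=np.array([atz(s,S(*q),.014) for q in ss])
print(T);print(C)
for X in (T,C):
    for i,j in((0,2),(1,3),(0,3),(1,2)):
        d=X[j]-X[i]; print(i,j,np.linalg.norm(d),np.degrees(np.arctan2(-d[1],-d[0])))
print("mid",T.mean(0),C.mean(0))
for n,p in(("s",s),("t",t)):
    for d in spotter.mark_of("bolt_handle",p)+spotter.mark_of("template_center",p):print(n,np.array(d["centre"]),d["confidence"])
    for d in spotter.outline_of("template_center",p)[:1]:
        m=d["region"]; 
        uv=np.argwhere(m)[:,::-1].astype(np.float32); r=cv2.minAreaRect(np.array([atz(p,q,.027)[:2] for q in uv],np.float32)*1000); print(n,"templ",r)
E
python3 m.py
```

```text
pin top [ 0.4919 -0.2827  0.103 ] top@.115 [ 0.4924 -0.2795  0.115 ] scene@.115 [ 0.4966 -0.2694  0.115 ]
[[ 0.7064 -0.1656  0.014 ]
 [ 0.633  -0.0817  0.014 ]
 [ 0.5021 -0.3467  0.014 ]
 [ 0.4294 -0.2623  0.014 ]]
[[ 0.7066 -0.1667  0.014 ]
 [ 0.6325 -0.0826  0.014 ]
 [ 0.5016 -0.3489  0.014 ]
 [ 0.4266 -0.264   0.014 ]]
0 2 0.27304231741052865 41.56019777296242
1 3 0.27218842795103887 41.575179740548705
0 3 0.293398325409277 19.252141782714688
1 2 0.29560254457998536 63.70796383913463
0 2 0.2742800799394948 41.623211307532536
1 3 0.27446126374520724 41.38803844415562
0 3 0.29649943132329776 19.160209955432443
1 2 0.29674940985496956 63.831123825883324
mid [ 0.5677 -0.2141  0.014 ] [ 0.5668 -0.2155  0.014 ]
s [ 0.4909 -0.281   0.0936] 0.56
s [ 0.6222 -0.1678  0.0232] 0.61
s templ ((620.2533569335938, -161.19017028808594), (72.42092895507812, 127.12203216552734), 41.33880615234375)
t [ 0.4943 -0.2799  0.0921] 0.8
t [ 0.618  -0.1653  0.021 ] 0.95
t templ ((618.0271606445312, -166.69949340820312), (59.74111557006836, 121.7208480834961), 41.39319610595703)
```

```bash
cat > go.py <<'E'
from h import *; import sys
from scipy.spatial.transform import Rotation as Ro
np.set_printoptions(precision=4,suppress=True)
o=ctrl.get_obs(); R=Ro.from_rotvec(o["tool_rot"]).as_matrix(); p=np.array(o["tool_pos"])
print("t",o["t"],"p",p,"F",np.array(o["contact_force"]),"open",o["opening"],"q",np.array(o["q"]))
print("x",R[:,0],"y",R[:,1],"z",R[:,2])
if len(sys.argv)>3:
    tgt=np.array([float(a) for a in sys.argv[1:4]])
    a=np.radians(41.5)
    for s in(1,-1):
        y=s*np.array([np.cos(a),np.sin(a),0]); z=np.array([0,0,-1.]); Rt=np.c_[np.cross(y,z),y,z]
        print("turn",Ro.from_matrix(R.T@Rt).as_rotvec())
    print("shift now-axes mm",R.T@(tgt-p)*1000, "target-axes(last)",Rt.T@(tgt-p)*1000)
E
python3 go.py .493 -.280 .248
```

```text
t 0.9 p [ 0.163  -0.6034  0.4047] F [-0.622  -0.0209  1.2652] open 0.08568105379728468 q [-1.426   0.0527  1.6129 -0.      1.476  -0.119 ]
x [ 0.9654  0.2608 -0.    ] y [ 0.2608 -0.9654  0.    ] z [-0.     -0.0001 -1.    ]
turn [-0.      0.0001 -2.0313]
turn [0.0001 0.     1.1103]
shift now-axes mm [ 402.9477 -226.1239  156.7096] target-axes(last) [ -23.4997 -461.454   156.7315]
```

```bash
python3 -m crank '[[0,0,0.123,33,-18.5,0,-1],[0,0,0.123,30.5,-22.5,0,-1],[0,0,0.123,27.5,-26,0,-1],[0,0,0.123,24,-29.5,0,-1],[0,0,0.123,20.5,-32,0,-1],[0,0,0.123,16.5,-34.5,0,-1],[0,0,0.123,12,-36,0,-1],[0,0,0.123,7.5,-37,0,-1]]' 40; python3 go.py .493 -.280 .248
```

```text
t: 1.57
tool_pos: [0.3762, -0.3939, 0.4045]
tool_rot: [2.942, -1.091, 0.002]
contact_force: [0.0, -0.4, -0.4]
opening: 0.0853
t 1.5667 p [ 0.3762 -0.3939  0.4045] F [ 0.0322 -0.413  -0.393 ] open 0.08525101996904762 q [-0.9447 -0.1403  1.8003 -0.0022  1.4789  1.3366]
x [ 0.7581 -0.6521  0.0021] y [-0.6521 -0.7581  0.0028] z [-0.0002 -0.0035 -1.    ]
turn [ 0.0034  0.004  -3.0054]
turn [ 0.0026 -0.0023  0.1362]
shift now-axes mm [  13.9712 -162.9989  156.028 ] target-axes(last) [  -7.8986 -163.0001  156.4516]
```

```bash
python3 -m crank '[[0,0,0.07,2,-38,0,-1],[0,0,0.05,1,-38,10,-1],[0,0,0.02,0,-38,10,-1],[0,0,0,0,-34,15,-1],[0,0,0,0,-12,20,-1],[0,0,0,0,0,0,-1]]'; python3 go.py .493 -.280 .248
python3 - <<'E'
from h import *
p=eyes.get_image("top"); save(p,"top2"); p=eyes.get_image("scene"); save(p,"scene2")
E
```

```text
t: 2.07
tool_pos: [0.5018, -0.2741, 0.3511]
tool_rot: [2.855, -1.301, 0.016]
contact_force: [-1.3, 0.3, -1.1]
opening: 0.0855
t 2.0667 p [ 0.5018 -0.2741  0.3511] F [-1.2597  0.2781 -1.1371] open 0.08553431266394804 q [-0.6296 -0.0371  1.794  -0.0021  1.3739  1.7966]
x [ 0.6561 -0.7546  0.011 ] y [-0.7546 -0.6562 -0.0004] z [ 0.0075 -0.008  -0.9999]
turn [-0.0172  0.0005  3.133 ]
turn [-0.0003 -0.011  -0.0086]
shift now-axes mm [ -2.4446  10.5903 103.1037] target-axes(last) [ -1.4012  10.5387 103.1284]
```

View pics/scene2.png

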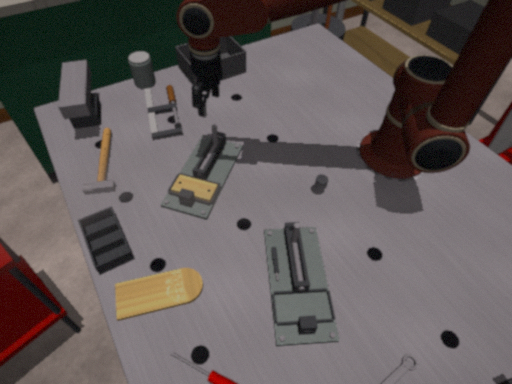

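The gripper hangs clear above the handle: fingers at about (205,95), pin at (214,132). I'll correct the position and go down in two steps.

```bash
python3 -m crank '[[0,-0.011,-0.008,-2,10,15,-1],[0,0,0,0,0,20,-1],[0,0,0,0,0,20,-1],[0,0,0,0,0,0,-1]]'; python3 go.py .493 -.280 .248
python3 - <<'E'
from h import *
p=eyes.get_image("scene"); q=eyes.get_image("top")
a=cv2.resize(p["image"][60:200,140:280],(400,400)); b=cv2.resize(q["image"][140:280,330:470],(400,400))
cv2.imwrite("pics/z3.png",cv2.convertScaleAbs(np.hstack([a,b])[:,:,::-1],alpha=1.8,beta=20))
E
```

```text
t: 2.5
tool_pos: [0.4915, -0.2872, 0.3071]
tool_rot: [2.854, -1.298, 0.027]
contact_force: [0.0, 0.6, -1.2]
opening: 0.0857
t 2.5 p [ 0.4915 -0.2872  0.3071] F [ 0.0129  0.5832 -1.2246] open 0.08568572455230428 q [-0.6591 -0.0033  1.8375 -0.0025  1.2892  1.7662]
x [ 0.657  -0.7537  0.0183] y [-0.7538 -0.6571 -0.0011] z [ 0.0129 -0.0131 -0.9998]
turn [-0.0287  0.0016  3.1341]
turn [-0.001  -0.0183 -0.0073]
shift now-axes mm [-5.5497 -5.8138 59.0201] target-axes(last) [-4.4247 -5.9123 59.1053]
```

View pics/z3.png

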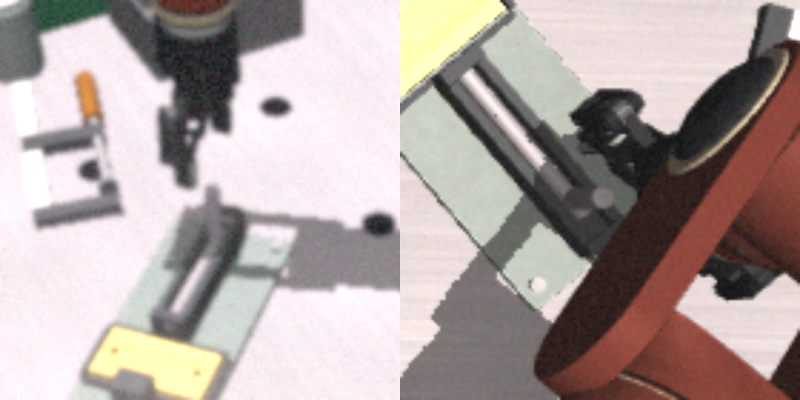

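The pin top (scene zoom (212,192)) lies below the fingers and between them. I'll correct the tilt and the lateral error, then lower the rest.

```bash
python3 -m crank '[[0,-0.018,-0.007,-5,-6,5,-1],[0,0,0,0,0,0,-1]]'; python3 go.py .493 -.280 .248
```

```text
t: 2.77
tool_pos: [0.4942, -0.2815, 0.3098]
tool_rot: [2.862, -1.293, 0.017]
contact_force: [0.3, -0.7, -0.4]
opening: 0.0857
t 2.7667 p [ 0.4942 -0.2815  0.3098] F [ 0.2948 -0.6814 -0.3941] open 0.08570892003739532 q [-0.6489 -0.0057  1.8351  0.0015  1.3014  1.77  ]
x [ 0.6611 -0.7502  0.0103] y [-0.7503 -0.6611 -0.0036] z [ 0.0095 -0.0053 -0.9999]
turn [-0.0162  0.0056  3.1396]
turn [-0.0036 -0.0103 -0.002 ]
shift now-axes mm [-2.5489  0.1451 61.7955] target-axes(last) [-1.9126 -0.0808 61.8186]
```

```bash
python3 -m crank '[[-0.004,-0.010,-0.002,-2.5,0,16,-1],[0,0,0,0,0,16,-1],[0,0,0,0,0,16,-1],[0,0,0,0,0,0,-1]]'; python3 go.py .493 -.280 .248
python3 - <<'E'
from h import *
p=eyes.get_image("scene"); q=eyes.get_image("top")
a=cv2.resize(p["image"][60:200,140:280],(400,400)); b=cv2.resize(q["image"][140:280,330:470],(400,400))
cv2.imwrite("pics/z4.png",cv2.convertScaleAbs(np.hstack([a,b])[:,:,::-1],alpha=1.8,beta=20))
E
```

```text
t: 3.1
tool_pos: [0.494, -0.2802, 0.264]
tool_rot: [2.863, -1.287, 0.012]
contact_force: [-0.1, 0.7, -0.7]
opening: 0.085
t 3.1 p [ 0.494  -0.2802  0.264 ] F [-0.1452  0.7137 -0.7321] open 0.08498626654418186 q [-0.6468  0.0451  1.8661 -0.0011  1.2222  1.7696]
x [ 0.6636 -0.7481  0.0082] y [-0.7481 -0.6636 -0.0006] z [ 0.0059 -0.0058 -1.    ]
turn [ 0.0129 -0.001  -3.1403]
turn [-0.0006 -0.0082  0.0013]
shift now-axes mm [-0.9048  0.6326 16.0376] target-axes(last) [-0.7717  0.6237 16.0449]
```

View pics/z4.png

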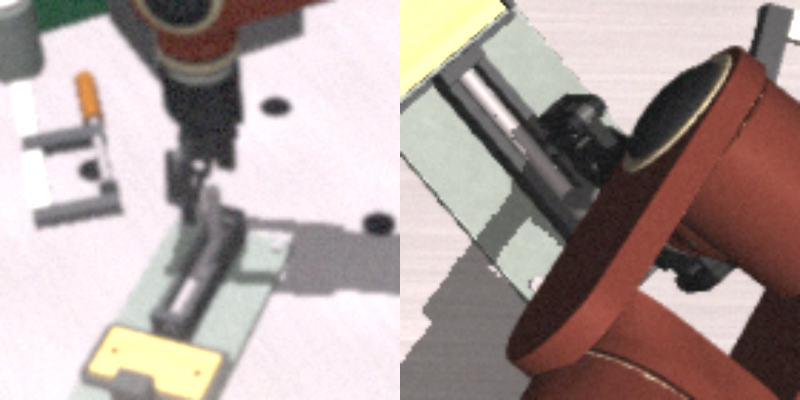

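```bash
python3 - <<'E'
from h import *
from scipy.spatial.transform import Rotation as Ro
p=eyes.get_image("scene"); o=ctrl.get_obs(); R=Ro.from_rotvec(o["tool_rot"]).as_matrix(); c=np.array(o["tool_pos"])
L=.160
pts=[c+R@np.array([x,y,L]) for y in(-.0427,.0427) for x in(-.011,.011)]+[c+R@np.array([0,y,L]) for y in(-.057,.057)]+[c+R@[0,0,.155],np.array([.493,-.280,.115])]
uv=proj(p,pts); print(uv)
im=cv2.resize(p["image"][90:190,165:265],(600,600),interpolation=cv2.INTER_CUBIC)[:,:,::-1].copy()
im=cv2.convertScaleAbs(im,alpha=2.2,beta=20)
for i,(x,y) in enumerate(uv):
    P=(int((x-164.75)*6),int((y-89.75)*6)); cv2.circle(im,P,4,[(0,0,255),(0,0,255),(0,255,0),(0,255,0),(255,0,255),(255,0,255),(255,0,0),(0,255,255)][i],-1)
cv2.imwrite("pics/z5.png",im)
E
```

```text
[[210.28886064 137.44247474]
 [203.24366378 135.65829442]
 [220.97472765 119.09697743]
 [214.2092994  117.45430558]
 [204.8470063  139.77802125]
 [219.30488811 115.37335862]
 [212.20083585 125.91671778]
 [213.73633615 125.4964231 ]]
```

View pics/z5.png

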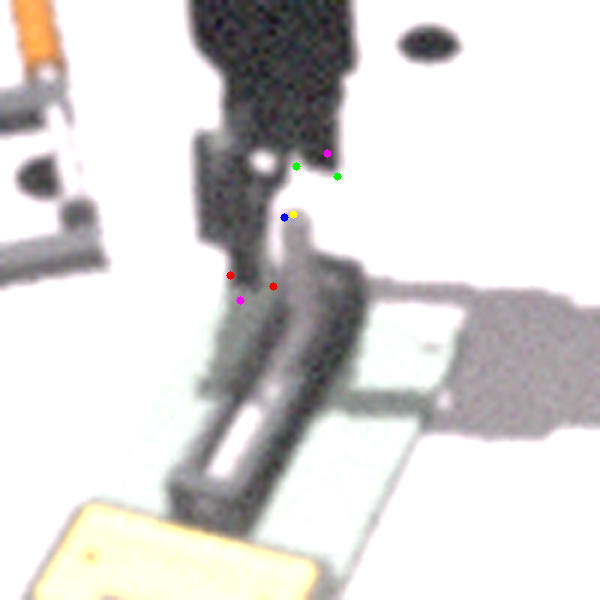

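The projected fingertips (red and green) and pin top (yellow, (293,214)) match the image, so the pin sits between the fingers. Next: down the last 15 mm and close.

```bash
python3 -m crank '[[0,-0.008,0,-1,0,16,-1],[0,0,0,0,0,0,-1],[0,0,0,0,0,0,0.3],[0,0,0,0,0,0,1],[0,0,0,0,0,0,1],[0,0,0,0,0,0,1],[0,0,0,0,0,0,1],[0,0,0,0,0,0,1]]' 40; python3 go.py .493 -.280 .248
```

```text
t: 3.92
tool_pos: [0.496, -0.2813, 0.2547]
tool_rot: [2.863, -1.287, 0.019]
contact_force: [-1.3, 1.0, -2.1]
opening: 0.0146
t 3.9167 p [ 0.496  -0.2813  0.2547] F [-1.3174  0.9868 -2.0765] open 0.01463847440250738 q [-0.6465  0.061   1.8667  0.0004  1.2016  1.769 ]
x [ 0.6638 -0.7478  0.0119] y [-0.7478 -0.6639 -0.0027] z [ 0.01   -0.0071 -0.9999]
turn [ 0.0187 -0.0043 -3.1399]
turn [-0.0028 -0.0119  0.0017]
shift now-axes mm [-3.014   1.3617  6.6874] target-axes(last) [-2.9318  1.3482  6.7265]
```

Gripped (opening 14.6 mm, low force). Now I'll slide along tool -y, checking force.

```bash
python3 -m crank '[[0,-0.006,0,0,-15,2,1],[0,0,0,0,-20,0,1],[0,0,0,0,-20,0,1],[0,0,0,0,-15,0,1],[0,0,0,0,0,0,1]]'; python3 go.py .568 -.2137 .250
```

```text
t: 4.33
tool_pos: [0.5483, -0.236, 0.2547]
tool_rot: [2.858, -1.289, 0.006]
contact_force: [1.7, 1.2, -1.8]
opening: 0.015
t 4.3333 p [ 0.5483 -0.236   0.2547] F [ 1.7409  1.2332 -1.8239] open 0.015021172690851417 q [-0.5299  0.1235  1.7997 -0.0066  1.2137  1.8907]
x [ 0.6618 -0.7496  0.0064] y [-0.7497 -0.6618  0.0044] z [ 0.0009 -0.0077 -1.    ]
turn [-0.01   -0.0069  3.1405]
turn [ 0.0044 -0.0064 -0.0011]
shift now-axes mm [ -3.7242 -29.5078   4.5569] target-axes(last) [ -3.6634 -29.4914   4.71  ]
```

```bash
python3 -m crank '[[0.004,-0.006,0,-1,-12,0,1],[0,0,0,-0.5,-8,0,1],[0,0,0,0,-4,0,1],[0,0,0,0,0,0,1]]'; python3 go.py .568 -.2137 .250;  python3 -m crank '[[0,0,0,0,-4,0,1],[0,0,0,0,-4,0,1]]';  python3 go.py .568 -.2137 .250
```

```text
t: 4.67
tool_pos: [0.5655, -0.2208, 0.2547]
tool_rot: [2.859, -1.29, 0.007]
contact_force: [0.9, 1.1, -1.5]
opening: 0.0149
t 4.6667 p [ 0.5655 -0.2208  0.2547] F [ 0.922   1.1405 -1.5133] open 0.014856281966178433 q [-0.4938  0.146   1.7748 -0.0057  1.2162  1.9266]
x [ 0.6618 -0.7497  0.0061] y [-0.7497 -0.6618  0.0034] z [ 0.0015 -0.0068 -1.    ]
turn [-0.0096 -0.0054  3.1405]
turn [ 0.0034 -0.0061 -0.0011]
shift now-axes mm [-3.7007 -6.5379  4.6765] target-axes(last) [-3.6649 -6.5259  4.7213]
t: 4.83
tool_pos: [0.5686, -0.2186, 0.2547]
tool_rot: [2.847, -1.283, -0.007]
contact_force: [-16.6, -11.5, 5.0]
opening: 0.015
t 4.8333 p [ 0.5686 -0.2186  0.2547] F [-16.621  -11.5223   5.0323] open 0.01498889457588807 q [-0.4858  0.1528  1.7673 -0.02    1.2247  1.9387]
x [ 0.6624 -0.7492  0.0037] y [-0.7491 -0.6622  0.0187] z [-0.0115 -0.0152 -0.9998]
turn [-0.0059 -0.0293  3.1411]
turn [ 0.0187 -0.0037 -0.0004]
shift now-axes mm [-4.0709 -2.8353  4.6267] target-axes(last) [-4.0525 -2.7497  4.694 ]
```

There is a 20 N reaction along the track, and travel since the grasp is 96 mm with a start near 4 mm: the end stop. I'll open, then check before retreating.

```bash
python3 -m crank '[[0,0,0,0,-3,0,1],[0,0,0,0,-1,0,-0.6],[0,0,0,0,0,0,-1],[0,0,0,0,0,0,-1],[0,0,0,0,0,0,-1],[0,0,0,0,0,0,-1]]'; python3 go.py .568 -.2137 .40
```

```text
t: 5.33
tool_pos: [0.5691, -0.2185, 0.255]
tool_rot: [2.842, -1.286, -0.015]
contact_force: [0.4, -0.7, -0.4]
opening: 0.0743
t 5.3333 p [ 0.5691 -0.2185  0.255 ] F [ 0.3517 -0.679  -0.3859] open 0.07432386859263192 q [-0.4846  0.1546  1.7646 -0.0243  1.2304  1.9446]
x [ 0.6599 -0.7514  0.0007] y [-0.7512 -0.6596  0.0243] z [-0.0177 -0.0166 -0.9997]
turn [-0.0011 -0.0381  3.1377]
turn [ 0.0243 -0.0007 -0.0037]
shift now-axes mm [  -4.2486    1.1927 -144.9778] target-axes(last) [  -4.3458   -2.3398 -144.961 ]
```

```bash
python3 -m crank '[[0.02,0,0,0,0,-10,-1],[0,0,0,0,0,-30,-1],[0,0,0,0,0,-40,-1],[0,0,0,0,0,-40,-1],[0,0,0,25,30,-10,-1],[0,0,0,-5,41,0,-1],[0,0,0,-10,41,0,-1],[0,0,0,-10,41,0,-1]]';python3 -m crank '[[0,0,0,-25,41,0,-1],[0,0,0,-25,41,0,-1],[0,0,0,-25,35,0,-1],[0,0,0,0,0,0,-1]]'
cat > chk.py <<'E'
from h import *; import sys
np.set_printoptions(precision=4,suppress=True)
s=eyes.get_image("scene"); t=eyes.get_image("top"); print(ctrl.get_obs()["t"])
for n,p in(("s",s),("t",t)):
    for w in("bolt_handle","template_center"):
        for d in spotter.mark_of(w,p):print(n,w,np.array(d["centre"]),d["confidence"])
a=cv2.resize(s["image"][115:220,155:255],(400,420),interpolation=cv2.INTER_CUBIC); b=cv2.resize(t["image"][95:255,280:435],(400,420),interpolation=cv2.INTER_CUBIC)
cv2.imwrite("pics/"+sys.argv[1]+".png",cv2.convertScaleAbs(np.hstack([a,b])[:,:,::-1],alpha=1.8,beta=20)); save(t,sys.argv[1]+"t")
E
python3 chk.py c1
```

```text
t: 6.0
tool_pos: [0.4578, -0.3175, 0.3953]
tool_rot: [-2.869, 1.271, -0.009]
contact_force: [0.3, -0.4, 0.5]
opening: 0.0854
t: 6.33
tool_pos: [0.3296, -0.3396, 0.3982]
tool_rot: [-2.869, 1.276, -0.02]
contact_force: [0.1, -0.8, -0.5]
opening: 0.0854
6.4333
s bolt_handle [ 0.563  -0.2203  0.0929] 0.53
s template_center [ 0.6212 -0.1658  0.0196] 0.88
t bolt_handle [ 0.5632 -0.2165  0.0939] 0.64
t template_center [ 0.6188 -0.1642  0.0197] 0.62
```

View pics/c1.png

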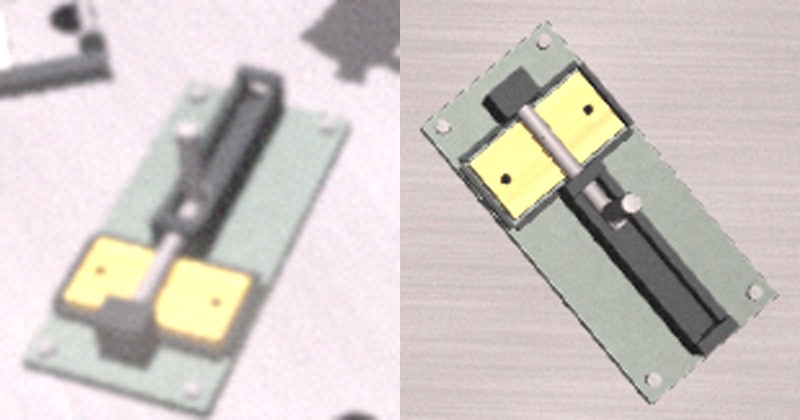

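View pics/c1t.png

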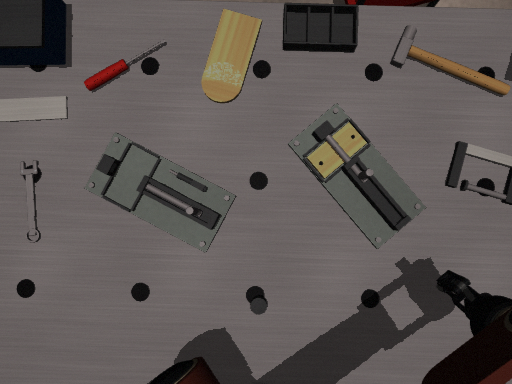

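The template is still in its nest with the bolt across it, and the spare bolt looks unchanged at (190,211). The bolt tip in the right-hand zoom, at (527,108), needs checking against the keeper face, so I'll measure travel precisely.

```bash
python3 - <<'E'
from h import *
np.set_printoptions(precision=4,suppress=True)
t=eyes.get_image("top"); s=eyes.get_image("scene")
u=np.array([np.cos(np.radians(41.5)),np.sin(np.radians(41.5)),0])
# before: template image zoom scale 413, now 420
b=atz(t,((712-400)/400*155+279.75,295/413*160+94.75),.115); a=atz(t,((631-400)/400*155+279.75,203/420*160+94.75),.115)
print("top travel",(a-b)@u,a,b)
b=atz(s,(238/4+154.75,53/4+114.75),.115); a=atz(s,(188/4+154.75,130/4+114.75),.115); print("scene travel",(a-b)@u,a,b)
mid=np.array([.5672,-.2148,0])
print("pin along from plate mid", (atz(t,((631-400)/400*155+279.75,203/420*160+94.75),.115)-mid)@u)
print("tip rel mid",(atz(t,((527-400)/400*155+279.75,108/420*160+94.75),.040)-mid)@u)
im=cv2.resize(t["image"][110:190,295:395],(800,640),interpolation=cv2.INTER_CUBIC)[:,:,::-1].copy()
im=cv2.convertScaleAbs(im,alpha=2.2,beta=20)
n=np.array([-u[1],u[0],0])
c=np.array([.6195,-.1655,0])-mid; tc=c@u; print("template along",tc)
c0=mid+tc*u
def dot(P,col):
    x,y=proj(t,P)[0]; cv2.circle(im,(int((x-294.75)*8),int((y-109.75)*8)),3,col,-1)
for d in(.037,.063):
    for w in(-.018,.018):
        dot(c0+d*u+w*n+[0,0,.055],(0,0,255)); dot(c0+d*u+w*n+[0,0,.012],(255,0,0))
dot(c0-.075*u+[0,0,.115],(0,200,0))
dot(c0-.075*u+[0,0,.045],(0,200,0))
cv2.imwrite("pics/c2.png",cv2.resize(im,(750,600)))
im2=cv2.resize(s["image"][145:220,160:235],(600,600),interpolation=cv2.INTER_CUBIC)[:,:,::-1]
cv2.imwrite("pics/c3.png",cv2.convertScaleAbs(im2,alpha=2.5,beta=20))
E
```

```text
top travel 0.09381897670330941 [ 0.5627 -0.2174  0.115 ] [ 0.4924 -0.2795  0.115 ]
scene travel 0.08569348578721557 [ 0.5629 -0.215   0.115 ] [ 0.4966 -0.2694  0.115 ]
pin along from plate mid -0.0050976915054911
tip rel mid 0.10254853169142972
template along 0.07183755257430068
```

View pics/c2.png

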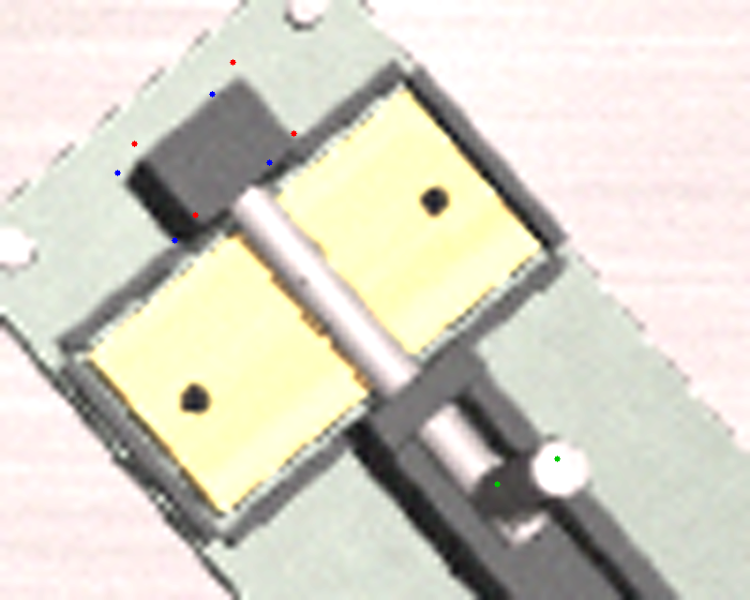

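View pics/c3.png

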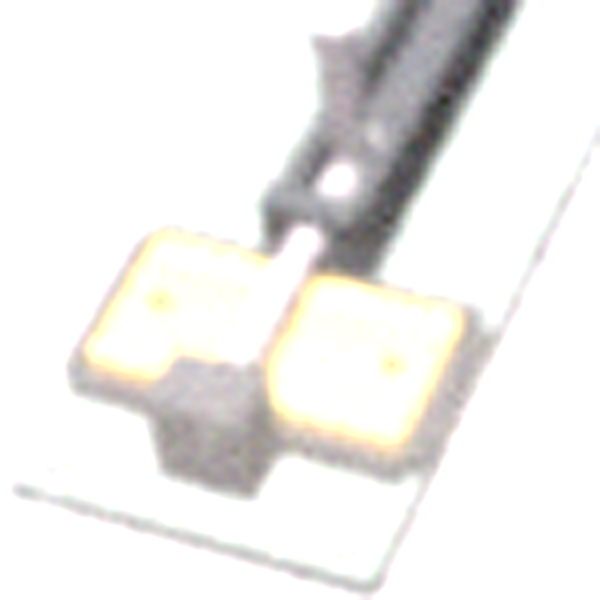

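The bolt lies across the template up to the keeper face, which hides the tip. Estimated travel is 94 mm plus the 4–6 mm start, within error of home, and it stopped against 20 N. There is plenty of time, so I'll confirm by pushing once more from behind with shut fingers.

```bash
python3 go.py .534 -.243 .320
```

```text
t 6.7333 p [ 0.335  -0.339   0.3978] F [-0.6677  0.4908 -0.6512] open 0.08562496208984553 q [-0.9496 -0.3144  1.9576  0.009   1.4881  1.4509]
x [ 0.6745 -0.7382  0.0112] y [-0.7382 -0.6746 -0.0077] z [ 0.0132 -0.0031 -0.9999]
turn [ 0.0174 -0.0121 -3.1255]
turn [-0.0078 -0.0111  0.0161]
shift now-axes mm [  62.522  -211.035    80.1401] target-axes(last) [  59.9988 -212.6313   77.8157]
```

```bash
python3 -m crank '[[-0.008,-0.011,0.016,12,-38,0,1],[0,0,0,12,-38,0,1],[0,0,0,12,-38,0,1],[0,0,0,12,-38,0,1],[0,0,0,12,-38,5,1],[0,0,0,0,-18,15,1],[0,0,0,0,0,0,1]]'; python3 go.py .534 -.243 .252
```

```text
t: 7.32
tool_pos: [0.5426, -0.2404, 0.3765]
tool_rot: [2.864, -1.288, 0.0]
contact_force: [-1.4, 0.2, -1.1]
opening: 0.0008
t 7.3167 p [ 0.5426 -0.2404  0.3765] F [-1.3802  0.1766 -1.1165] open 0.000806249658380605 q [-0.5422 -0.0028  1.7169 -0.001   1.4273  1.874 ]
x [ 0.6636 -0.7481  0.0006] y [-0.7481 -0.6636  0.0009] z [-0.0003 -0.001  -1.    ]
turn [ 0.0009  0.0014 -3.1403]
turn [ 0.0009 -0.0006  0.0013]
shift now-axes mm [ -3.8097   8.0787 124.5285] target-axes(last) [ -3.7248   8.1952 124.5234]
```

```bash
python3 -m crank '[[0,0,0,-3,8,20,1],[0,0,0,0,2,25,1],[0,0,0,0,0,20,1],[0,0,0,0,0,0,1]]'; python3 go.py .534 -.243 .252
```

```text
t: 7.65
tool_pos: [0.5367, -0.2424, 0.3104]
tool_rot: [2.87, -1.274, 0.002]
contact_force: [-0.1, -0.4, -1.0]
opening: -0.0
t 7.65 p [ 0.5367 -0.2424  0.3104] F [-0.1469 -0.3584 -1.0055] open -4.4862343660921855e-05 q [-0.5503  0.0433  1.7843 -0.0018  1.3124  1.8566]
x [ 0.6707 -0.7417  0.002 ] y [-0.7417 -0.6707  0.0012] z [ 0.0004 -0.0023 -1.    ]
turn [ 0.0031  0.0018 -3.1307]
turn [ 0.0012 -0.002   0.0108]
shift now-axes mm [-1.4849  2.3249 58.4266] target-axes(last) [-1.3438  2.4092 58.4266]
```

```bash
python3 -m crank '[[0,0,0.01,-1,4,18,1],[0,0,0,0,1,22,1],[0,0,0,0,0,18,1],[0,0,0,0,0,0,1]]'; python3 go.py .534 -.243 .252
python3 - <<'E'
from h import *
p=eyes.get_image("scene")
cv2.imwrite("pics/z6.png",cv2.convertScaleAbs(cv2.resize(p["image"][100:200,155:255],(500,500),interpolation=cv2.INTER_CUBIC)[:,:,::-1],alpha=2,beta=20))
E
```

```text
t: 7.98
tool_pos: [0.5335, -0.2461, 0.2546]
tool_rot: [2.863, -1.286, 0.007]
contact_force: [-0.5, 0.4, -1.0]
opening: -0.0005
t 7.9833 p [ 0.5335 -0.2461  0.2546] F [-0.4515  0.384  -1.0046] open -0.0005276791828771614 q [-0.5584  0.1023  1.823  -0.0025  1.2116  1.8576]
x [ 0.6642 -0.7476  0.0051] y [-0.7476 -0.6642  0.0009] z [ 0.0027 -0.0045 -1.    ]
turn [ 0.0081  0.0014 -3.1395]
turn [ 0.0009 -0.0052  0.0021]
shift now-axes mm [-1.9657 -2.4598  2.6084] target-axes(last) [-1.9573 -2.4533  2.6207]
```

View pics/z6.png

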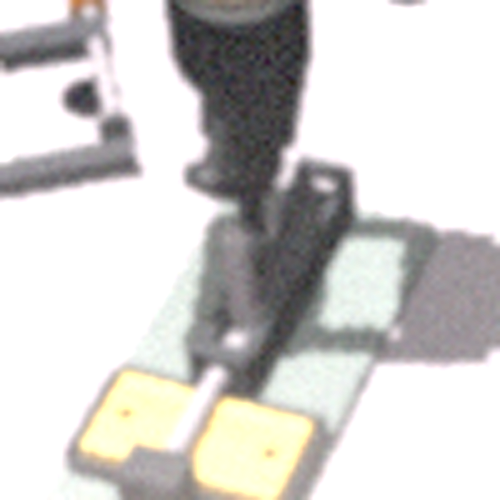

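The shut fingers stand behind the pin (pin top at about (225,225)) and overlap it sideways. I'll push along -y in small steps.

```bash
python3 -m crank '[[0,0,0,-2,-6,0,1],[0,0,0,0,-6,0,1],[0,0,0,0,-5,0,1]]'; python3 go.py .534 -.243 .252|head -1;python3 -m crank '[[0,0,0,0,-5,0,1],[0,0,0,0,-4,0,1]]'; python3 go.py .534 -.243 .252|head -1
```

```text
t: 8.28
tool_pos: [0.5474, -0.2343, 0.2621]
tool_rot: [2.861, -1.288, 0.021]
contact_force: [-0.2, 0.3, -1.0]
opening: -0.0001
t 8.2833 p [ 0.5474 -0.2343  0.2621] F [-0.1834  0.2871 -0.9949] open -0.00011514101080199896 q [-0.5289  0.1088  1.8021 -0.0029  1.2166  1.8887]
t: 8.45
tool_pos: [0.5516, -0.231, 0.2627]
tool_rot: [2.845, -1.273, 0.005]
contact_force: [-14.6, -13.7, 0.3]
opening: -0.0
t 8.45 p [ 0.5516 -0.231   0.2627] F [-14.5954 -13.7498   0.2593] open -2.0223249964024583e-05 q [-0.5166  0.1166  1.7926 -0.0258  1.227   1.9044]
```

```bash
python3 -m crank '[[0,0,0,0,-5,0,1],[0,0,0,0,-5,0,1]]'; python3 -m crank '[[0,0,0,0,-6,0,1]]'; python3 go.py .534 -.243 .252
```

```text
t: 8.62
tool_pos: [0.5552, -0.2286, 0.2628]
tool_rot: [2.825, -1.26, -0.017]
contact_force: [-16.1, -12.1, 2.8]
opening: 0.0001
t: 8.7
tool_pos: [0.5573, -0.2272, 0.2629]
tool_rot: [2.813, -1.254, -0.03]
contact_force: [-21.0, -14.5, 5.6]
opening: -0.0002
t 8.7 p [ 0.5573 -0.2272  0.2629] F [-21.0495 -14.5303   5.5811] open -0.0002487625420522344 q [-0.4996  0.1308  1.7771 -0.0663  1.2489  1.9313]
x [ 0.6687 -0.7435  0.0072] y [-0.7423 -0.667   0.0641] z [-0.0428 -0.0482 -0.9979]
turn [ 0.0118  0.1004 -3.1321]
turn [ 0.0641 -0.0075  0.0079]
shift now-axes mm [-3.8873 27.1208 12.6188] target-axes(last) [-3.5818 27.9039 10.8822]
```

The stop is firm at 25 N: the tool tilts and the tip stays put, so the bolt is on its end stop. I'll back off, lift away and recheck.

```bash
python3 -m crank '[[0.03,0,0,0,15,0,1],[0.03,0,0,0,20,0,1],[0,0,0,0,10,-20,1],[0,0,0,0,0,-38,1],[0,0,0,0,0,-38,1],[0,0,0,-5,38,-20,1],[0,0,0,-10,40,0,1],[0,0,0,-10,40,0,1]]';python3 -m crank '[[0,0,0,-25,40,0,1],[0,0,0,-25,40,0,1],[0,0,0,-25,35,0,1],[0,0,0,0,0,0,1]]'
python3 chk.py c4
python3 - <<'E'
from h import *
a=cv2.imread("pics/top1.png");b=cv2.imread("pics/c4t.png")
c=np.hstack([cv2.resize(i[125:260,75:245],(400,318)) for i in(a,b)])
c=np.vstack([c,np.hstack([cv2.resize(i[100:220,285:435],(400,320)) if 0 else cv2.resize(i[100:230,285:435],(400,280)) for i in(cv2.imread("pics/c1t.png"),b)])])
cv2.imwrite("pics/c5.png",cv2.convertScaleAbs(c,alpha=1.8))
E
```

```text
t: 9.37
tool_pos: [0.4236, -0.3149, 0.3939]
tool_rot: [2.868, -1.255, 0.023]
contact_force: [0.1, -0.9, -0.3]
opening: -0.0004
t: 9.7
tool_pos: [0.2956, -0.3374, 0.4009]
tool_rot: [2.857, -1.254, 0.042]
contact_force: [1.0, -0.4, -0.0]
opening: -0.0001
9.8
s bolt_handle [ 0.5645 -0.2225  0.0931] 0.62
s template_center [ 0.6185 -0.17    0.0182] 0.86
t template_center [ 0.6193 -0.1628  0.0225] 0.98
```

View pics/c5.png

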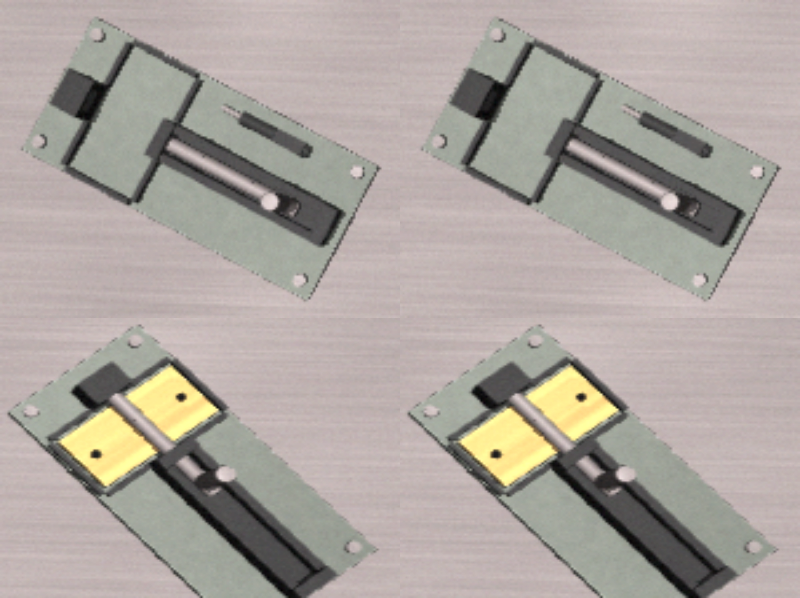

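The spare jig (top row, before and after) is unchanged. The target bolt (bottom row) did not move under the second push, and the template is in its nest. Handing in.

```bash
python3 -c "
from station import ctrl
print(ctrl.finish_job())"
```

```text
the job is handed in; nothing more can be done
None
```

I slid the bolt of the jig with the template home, let go, and handed the job in at about 9.8 s with the robot clear of everything.

- **End stop:** The bolt stopped firmly against about 20 N. A second push from behind, with the fingers shut, did not move it at about 25 N.
- **Last pictures:** The bolt lies across the template up to the keeper face, which hides its tip. The template is in its nest, and the spare bolt looks the same as at the start.
- **Measured travel:** The top view gave about 94 mm from a start I put at 4–6 mm, so 98–100 mm in all. The scene view gave only about 86 mm, but its reading of the pin before the move was off by several mm. I took the firm stop as the deciding evidence.
- **Missed detection:** In the final top picture the network did not report the handle. The scene view did, at about the same place as before the second push.

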